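Find the concealed catch of the stock drawer

ROBOT

A 6-joint arm with a two-finger parallel gripper is mounted at the origin on the work surface. World frame = base frame: x ahead of the robot, y to its left, z up, the work surface at z = 0. Lengths are in m, angles in degrees, forces in N, time in s.
With the tool pointing down it reaches from about 0.35 to 0.95 m from the base axis. Payload 17.4 kg.
Tool frame: the origin (TCP) lies midway between the tips of the shut fingers; the grasp point (between the pads) lies 19 mm behind it (env.grip_point_offset is the z of the grasp point in the tool frame, in m); z points along the fingers, x is the direction in which the jaws open and shut, and the axes are right-handed (so a half turn about z gives the same grasp; the last joint's range is limited). The gripper opens to 93 mm and grips with 3 to 60 N. Pads are 15 mm wide; open, the fingers measure 128 mm over their backs; the gripper's body (75 mm by 188 mm) begins 65 mm behind the grasp point.
Start: joints at [65.73, 6.646, 82.598, -0, 90.757, -2.166], TCP at [0.254, 0.625, 0.219] pointing down, gripper open.
Joint ranges: [-162.19, 162.19], [-47.58, 125.68], [4.15, 143.07], [-65.23, 245.23], [0.69, 171.88], [-170.13, 170.13]. Speed limits (degrees/s): [108.29, 108.29, 127.2, 180, 180, 180].

INTERFACE

Orientations are given as a 3x3 rotation matrix whose columns are the frame's x, y, z axes.
In Python, from plant import env gives the robot as it stands. The module is installed in compiled form; this text tells all that it offers.
- The arm moves only by the shell command python3 -m handwheel 'ROWS' [OPENING]. ROWS is JSON, a list of rows, each a list of 6 numbers: the shift along the world's x, y, z in cm, then the turn, a rotation vector about the world's x, y, z in rad. A call has 1 to 12 rows; each row is the pose to reach, as a shift and turn from the pose measured when the call began; what a row does not reach only later rows make up. A row lasts 1/8 s, in which the tool goes at most 62.5 mm and 10.7 degrees, less where a joint would pass 70% of its speed; a pose out of reach is approached as far as the arm can. A call with a gripper value outside its range is refused whole. OPENING is the closure, from 0 (fully open) to 1 (shut), set as the call begins (- or left out, the last holds). The fingers move at their own pace and stop on an object; the grip force is fixed at half the most. Time passes only in rows, so rows that repeat a pose let the fingers close. It gives the time, the measured TCP pose, the force and the opening at its end, in the units of the state.
- env.get_obs(): the state, without advancing time (a new reading comes with each control period).
- env.get_image(name): name is "scene" or "top" or "wrist"; returns a dict with "image" (384x512x3 uint8, blue, green, red), "z_map" (384x512 float32, m along the optical axis (not along the pixel's ray), 0 where there is no reading), "fx", "fy", "cx", "cy" (pixels), "world_to_cam" (4x4, takes a point from world to camera coordinates); the wrist camera has in their place "hand_eye" (4x4, takes a point from camera to tool coordinates, whose origin is the TCP and whose axes are the tool frame's). Camera axes: x right, y up, looking along -z (the intrinsics and any distortion apply to the point x, -y, -z); pixel columns grow to the right and rows downward; lengths in m; the calibration is good to about 2 mm. The wrist camera is an equidistant fisheye: a pixel r from the principal point sees the ray r / f radians off the axis. A picture is of the moment at which its call begins: read the wrist's pose just before it.
- env.finish_job(): hands the job in, once; it reports no verdict.
The state is a dict: "clock": time; "joint_positions": joint angles; "joint_vel": joint speeds; "joint_torque": joint torques, N m; "eef_pos": TCP position; "ee_rot": TCP orientation; "force": force on the tool from outside, world axes, zero at the start; "moment": the same for the moment, N m; "grip_width": finger opening in m.
Only numpy, scipy, OpenCV 4.12 (cv2) and the standard library are available. Lean on these libraries where they do the work, as an engineer would, in place of code of your own. Each camera call takes 0.05 s, during which the arm holds its last target.

TASK

Open the stock drawer by its concealed catch: feel across the four flush metal plates in the cabinet's top with the fingertips, find the one that gives, and push it in until the drawer springs open by itself, then take the hand away. Press gently, as the other three plates are fixed; do not touch the drawer, and leave the cartons and the jar where they stand.

Things in the scene. Friction and masses are not known exactly. Their poses are not given: they have to be found in the camera images.
- cabinet: Low grey steel cabinet fixed to the bench, 200 (x) by 370 (y) by 100 mm high. Origin: centre of its underside, on the bench; x points from its blue drawer front (-x side, facing the robot) to its back, y along its long side, z up. Its flat top is at z = 100 mm; the four plates are in the front half of the top, the loose cartons stand on the rear half.
- plate_row (a point): Middle of the row of four look-alike square aluminium plates, at their face height, 2 mm below the cabinet's top. Axes as the cabinet's. Plate centres: y = -129, -43, +43, +129 mm. Plates 58 mm wide in 60 mm openings that take closed fingertips. Three are rigid; one, a different one each time, is the catch. Which one is not reported: it must be felt.
- catch (a joint): How far the catch plate is pressed straight down: 0 at rest, 0.007 (7 mm) fully in; the drawer is let go at about 4 mm. It is sprung: it starts to give at about 2 N, is fully in at about 5 to 6 N, and comes back up when let go.
- drawer (a joint): How far the blue drawer has come out towards the cabinet's -x: 0 shut and latched, 0.045 (45 mm) fully open. Once the catch lets go, a spring drives it out within half a second and it stays out. Its front is a plain panel 366 mm wide, 80 mm high, 12 mm thick, without handle, on the cabinet's front (cabinet x = -112 to -100 mm when shut).
- carton_a: Loose brown carton 50 x 60 x 35 mm high, standing on the rear part of the cabinet's top. Origin: centre of its underside. To be left alone.
- carton_b: Loose brown carton, a cube of 45 mm, standing on the rear part of the cabinet's top. Origin: centre of its underside. To be left alone.
- carton_c: Loose brown carton 90 x 70 x 60 mm high, standing on the bench beside one end of the cabinet. Origin: centre of its underside. To be left alone.
- jar: Loose white jar with a green cap, 60 mm across and 90 mm high, standing on the bench beside one end of the cabinet. Origin: centre of its underside. To be left alone.

How it is judged:
By the outcome, as a careful person would: the job done as asked, in the order asked, and still so for the second after the job is handed in, with the robot touching nothing.
It also fails if it takes over 45 s, if anything falls off the work surface, if the arm or the gripper's body presses on something with over 40 N, if the wrist force passes 120 N, or if a joint passes its speed limit or range.

## Working session

There is one attempt and no reset: what is moved stays moved. The work goes in short steps, Python scripts to look and compute and a shell command to move; the robot and the scene stay as the last step left them, time stands still between calls to the robot, and variables do not carry over. Pictures are saved under pics/ and viewed, and the job is handed in when it is done.

```bash
mkdir -p pics; python3 - <<'E'
from plant import env
import cv2,numpy as np
o=env.get_obs();print({k:np.round(v,3).tolist() for k,v in o.items()})
for n in ("scene","top"):
    d=env.get_image(n);cv2.imwrite(f"pics/{n}0.png",d["image"]);np.savez(f"{n}0.npz",**d)
    print(n,d["fx"],d["fy"],d["cx"],d["cy"],np.round(d["world_to_cam"],3).tolist(),[k for k in d])
E
```

```text
{'clock': 0.0, 'joint_positions': [65.73, 6.673, 82.634, -0.002, 90.757, -2.168], 'joint_vel': [-0.023, -0.014, 0.02, 0.032, -0.024, 0.155], 'joint_torque': [0.001, -72.128, -62.259, 0.078, 0.024, -0.0], 'eef_pos': [0.254, 0.625, 0.218], 'ee_rot': [[0.376, 0.927, -0.0], [0.927, -0.376, -0.001], [-0.001, -0.0, -1.0]], 'force': [0.111, 0.513, 0.464], 'moment': [-0.001, 0.002, -0.004], 'grip_width': 0.093}
scene 352.74296914843495 352.74296914843495 260.37171397068926 200.10308919362978 [[-0.144, 0.989, -0.015, 0.059], [-0.738, -0.097, 0.668, 0.379], [0.66, 0.107, 0.744, -1.446], [0.0, 0.0, 0.0, 1.0]] ['image', 'z_map', 'fx', 'fy', 'cx', 'cy', 'world_to_cam']
top 485.6456312958568 485.6456312958568 248.75551069709047 185.9232859223636 [[0.026, -0.999, 0.022, -0.009], [0.997, 0.027, 0.071, -0.588], [-0.071, 0.02, 0.997, -1.102], [0.0, 0.0, 0.0, 1.0]] ['image', 'z_map', 'fx', 'fy', 'cx', 'cy', 'world_to_cam']
```

View pics/top0.png

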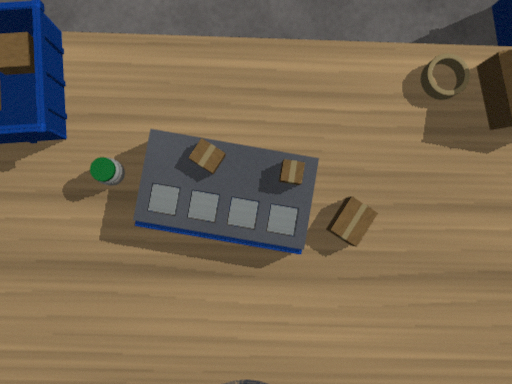

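View pics/scene0.png

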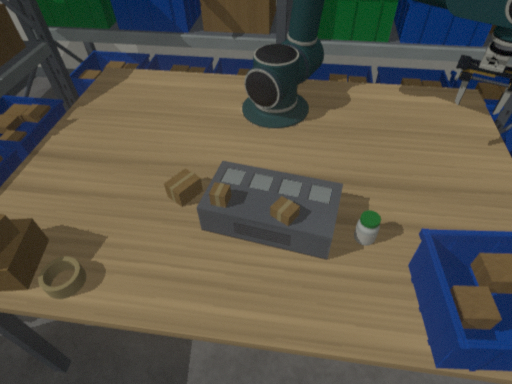

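The top view shows the plates at about (164,199), (204,206), (243,213) and (283,220), with the jar at (105,170), carton_c at (353,221), and the two cartons on top at (207,156) and (292,172). Next I'll measure the plates.

```bash
cat > h.py <<'E'
import numpy as np
def cast(d,u,v,z):
    W=d["world_to_cam"];R=W[:3,:3];c=-R.T@W[:3,3]
    r=R.T@np.array([(u-d["cx"])/d["fx"],-(v-d["cy"])/d["fy"],-1.])
    return c+r*(z-c[2])/r[2]
E
python3 - <<'E'
from h import *;import cv2
from scipy.spatial.transform import Rotation as Ro
for n,(a0,a1) in (("top",(300,1500)),("scene",(100,900))):
    d=dict(np.load(n+"0.npz"));im=d["image"];hsv=cv2.cvtColor(im,cv2.COLOR_BGR2HSV)
    m=((hsv[...,1]<40)&(hsv[...,2]>130)).astype(np.uint8)
    P=[]
    for c in cv2.findContours(m,cv2.RETR_EXTERNAL,cv2.CHAIN_APPROX_NONE)[0]:
        A=cv2.contourArea(c)
        if a0<A<a1:
            M=cv2.moments(c);u,v=M["m10"]/A,M["m01"]/A
            p=cast(d,u,v,.098);z=d["z_map"][int(v),int(u)]
            r=cv2.minAreaRect(c)
            zz=-( d["world_to_cam"]@np.r_[p,1])[2]
            print(n,round(u,1),round(v,1),A,p.round(4),"depth",z,"expected",zz.round(4))
            if 0.3<p[0]<0.8 and -.25<p[1]<.4:P.append(p)
    # blue drawer / cabinet
    if n=="top":
        for nm,mm,z in (("cap",(hsv[...,0]>45)&(hsv[...,0]<80)&(hsv[...,1]>100),.09),("brown",(hsv[...,0]<25)&(hsv[...,1]>60)&(d["z_map"]<1.06)&(d["z_map"]>0),.1)):
            for c in cv2.findContours(mm.astype(np.uint8),cv2.RETR_EXTERNAL,cv2.CHAIN_APPROX_NONE)[0]:
                if cv2.contourArea(c)>200:
                    (x,y),s,a=cv2.minAreaRect(c);print(nm,x,y,s,cast(d,x,y,z).round(3))
E
```

```text
cap 102.20000457763672 169.10000610351562 (24.59674644470215, 23.255107879638672) [0.611 0.325 0.09 ]
brown 291.4864807128906 171.58108520507812 (22.851457595825195, 23.67345428466797) [ 0.616 -0.083  0.1  ]
brown 206.72352600097656 155.00588989257812 (30.678600311279297, 25.309844970703125) [0.646 0.1   0.1  ]
brown 16.5 52.5 (41.0, 33.0) [0.858 0.519 0.1  ]
```

```bash
python3 - <<'E'
from h import *;import cv2
for n,pts,(a0,a1) in (("top",[(164,199),(150,199),(283,220)],(400,1500)),("scene",[(234,177),(320,194)],(100,900))):
    d=dict(np.load(n+"0.npz"));im=d["image"];hsv=cv2.cvtColor(im,cv2.COLOR_BGR2HSV)
    print([hsv[v,u].tolist() for u,v in pts])
    m=((hsv[...,1]<70)&(hsv[...,2]>115)).astype(np.uint8)
    P=[]
    for c in cv2.findContours(m,cv2.RETR_EXTERNAL,cv2.CHAIN_APPROX_NONE)[0]:
        A=cv2.contourArea(c)
        M=cv2.moments(c)
        if a0<A<a1:
            u,v=M["m10"]/A,M["m01"]/A
            p=cast(d,u,v,.098);z=d["z_map"][int(v),int(u)]
            zz=-( d["world_to_cam"]@np.r_[p,1])[2]
            print(n,round(u,1),round(v,1),A,p.round(4),"depth",z,"expected",zz.round(4))
E
```

```text
[[75, 12, 123], [84, 11, 118], [84, 10, 124]]
top 281.8 219.3 613.0 [ 0.5124 -0.0649  0.098 ] depth 1.0403161 expected 1.0421
top 242.5 212.6 619.0 [0.5247 0.0198 0.098 ] depth 1.0422143 expected 1.0412
top 203.0 205.7 616.5 [0.5373 0.1048 0.098 ] depth 1.0408632 expected 1.0404
top 163.5 198.8 615.5 [0.5497 0.1897 0.098 ] depth 1.0406096 expected 1.0395
[[68, 9, 116], [66, 11, 118]]
scene 363.0 232.8 203.5 [0.6746 0.3028 0.098 ] depth 0.95257175 expected 0.8956
scene 319.8 195.0 124.5 [0.5576 0.1902 0.098 ] depth 0.9874152 expected 0.9848
scene 290.1 189.1 126.5 [0.5458 0.1063 0.098 ] depth 1.0036734 expected 1.0016
scene 261.4 183.4 119.5 [0.534  0.0221 0.098 ] depth 1.0206069 expected 1.0183
scene 232.8 177.7 107.0 [ 0.5216 -0.0644  0.098 ] depth 1.0427803 expected 1.0358
scene 126.8 47.8 112.5 [-0.2477 -0.7113  0.098 ] depth 2.8086898 expected 1.6122
scene 17.6 24.8 103.0 [-0.4316 -1.3761  0.098 ] depth 2.8121433 expected 1.8045
```

The plate spacing measures 85.9 mm against 86 mm given, and the depths agree to within 2 mm. Cabinet yaw is about -8.3°. The plates, from the cabinet's -y end, are at (0.512,-0.065), (0.525,0.020), (0.537,0.105) and (0.550,0.190). Next I'll shut the fingers and go above the nearest one, turning +0.24 rad.

```bash
python3 -m handwheel '[[3,-5,0,0,0,0.1],[6,-10,0,0,0,0.2],[9,-15,0,0,0,0.24],[12,-20,0,0,0,0.24],[16,-25,0,0,0,0.24],[20,-30,0,0,0,0.24],[24,-35,0,0,0,0.24],[27,-40,0,0,0,0.24],[29.6,-43.5,0,0,0,0.24],[29.6,-43.5,0,0,0,0.24],[29.6,-43.5,0,0,0,0.24]]' 1
```

```text
clock: 1.48
eef_pos: [0.5497, 0.1904, 0.2177]
ee_rot: [[0.146, 0.989, -0.001], [0.989, -0.146, -0.001], [-0.001, -0.001, -1.0]]
force: [-0.4, -0.3, 0.3]
grip_width: 0.0006
```

```bash
python3 -m handwheel '[[0,0,-3,0,0,0],[0,0,-6,0,0,0],[0,0,-9,0,0,0],[0,0,-10.5,0,0,0],[0,0,-10.5,0,0,0],[0,0,-10.5,0,0,0]]'
python3 - <<'E'
from plant import env
import cv2
for n in("scene","wrist"):
    cv2.imwrite(f"pics/{n}1.png",env.get_image(n)["image"])
E
```

```text
clock: 2.22
eef_pos: [0.55, 0.1909, 0.1141]
ee_rot: [[0.145, 0.989, 0.001], [0.989, -0.145, -0.0], [-0.0, 0.001, -1.0]]
force: [0.2, 0.6, 0.6]
grip_width: 0.0006
```

View pics/scene1.png

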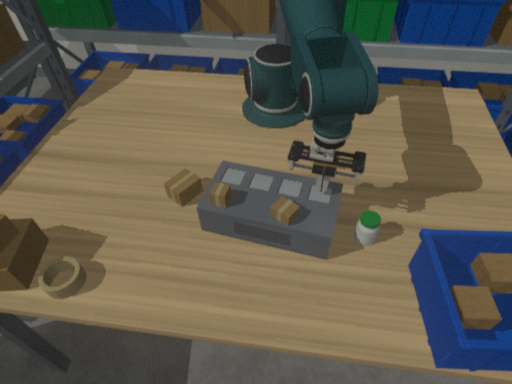

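View pics/wrist1.png

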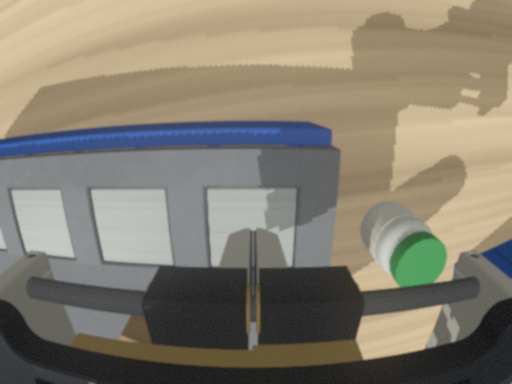

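The scene view shows the closed fingers above the end plate at (322,190). In the wrist view the tips at (253,232) are centred over the plate (208–297 × 188–268). Now I'll go down slowly.

```bash
python3 -m handwheel '[[0,0,-0.5,0,0,0],[0,0,-1,0,0,0],[0,0,-1.1,0,0,0],[0,0,-1.2,0,0,0],[0,0,-1.2,0,0,0]]';python3 -m handwheel '[[0,0,-0.1,0,0,0],[0,0,-0.1,0,0,0]]'
```

```text
clock: 2.95
eef_pos: [0.5501, 0.1907, 0.102]
ee_rot: [[0.146, 0.989, 0.001], [0.989, -0.146, -0.0], [-0.0, 0.001, -1.0]]
force: [-0.3, 0.4, -0.4]
grip_width: 0.0005
clock: 3.2
eef_pos: [0.5501, 0.1907, 0.1009]
ee_rot: [[0.145, 0.989, 0.001], [0.989, -0.145, -0.0], [-0.0, 0.001, -1.0]]
force: [-0.1, -0.7, 0.4]
grip_width: 0.0005
```

```bash
python3 -m handwheel '[[0,0,-0.1,0,0,0],[0,0,-0.1,0,0,0]]'
```

```text
clock: 3.45
eef_pos: [0.5501, 0.1907, 0.0999]
ee_rot: [[0.146, 0.989, 0.001], [0.989, -0.146, -0.0], [-0.0, 0.001, -1.0]]
force: [0.7, -0.3, 0.8]
grip_width: 0.0006
```

```bash
python3 -m handwheel '[[0,0,-0.1,0,0,0],[0,0,-0.1,0,0,0]]'
```

```text
clock: 3.7
eef_pos: [0.55, 0.1907, 0.0987]
ee_rot: [[0.145, 0.989, 0.001], [0.989, -0.145, -0.001], [-0.0, 0.001, -1.0]]
force: [0.1, -0.3, 0.7]
grip_width: 0.0007
```

```bash
python3 -m handwheel '[[0,0,-0.05,0,0,0],[0,0,-0.05,0,0,0]]'
```

```text
clock: 3.95
eef_pos: [0.55, 0.1907, 0.0982]
ee_rot: [[0.145, 0.989, 0.0], [0.989, -0.145, -0.001], [-0.0, 0.001, -1.0]]
force: [-0.2, 0.5, 1.2]
grip_width: 0.0005
```

```bash
python3 -m handwheel '[[0,0,-0.05,0,0,0],[0,0,-0.05,0,0,0]]'
```

```text
clock: 4.2
eef_pos: [0.55, 0.1907, 0.098]
ee_rot: [[0.145, 0.989, 0.001], [0.989, -0.145, -0.0], [-0.0, 0.001, -1.0]]
force: [-3.2, -0.6, 4.3]
grip_width: 0.0007
```

```bash
python3 -m handwheel '[[0,0,-0.02,0,0,0],[0,0,-0.02,0,0,0]]'
```

```text
clock: 4.45
eef_pos: [0.55, 0.1907, 0.0979]
ee_rot: [[0.145, 0.989, 0.001], [0.989, -0.145, -0.0], [-0.0, 0.001, -1.0]]
force: [-3.1, -0.5, 5.9]
grip_width: 0.0006
```

It is rigid: 5.9 N and no travel at z = 0.098. I'll lift and go to the next plate, at (0.537,0.105).

```bash
python3 -m handwheel '[[0,0,1,0,0,0],[0,0,2,0,0,0],[-0.6,-4,2,0,0,0],[-1.25,-8.5,2,0,0,0],[-1.25,-8.5,2,0,0,0],[-1.25,-8.5,1,0,0,0],[-1.25,-8.5,0.5,0,0,0],[-1.25,-8.5,0.3,0,0,0],[-1.25,-8.5,0.15,0,0,0],[-1.25,-8.5,0.15,0,0,0]]'
```

```text
clock: 5.7
eef_pos: [0.5376, 0.1059, 0.0994]
ee_rot: [[0.145, 0.989, 0.001], [0.989, -0.145, -0.0], [-0.0, 0.001, -1.0]]
force: [0.6, 0.7, 0.2]
grip_width: 0.0006
```

```bash
python3 -m handwheel '[[0,0,-0.08,0,0,0],[0,0,-0.08,0,0,0]]'
```

```text
clock: 5.95
eef_pos: [0.5376, 0.1059, 0.0987]
ee_rot: [[0.145, 0.989, 0.001], [0.989, -0.145, -0.0], [-0.0, 0.001, -1.0]]
force: [0.3, 0.5, -0.0]
grip_width: 0.0003
```

```bash
python3 -m handwheel '[[0,0,-0.07,0,0,0],[0,0,-0.07,0,0,0]]'
```

```text
clock: 6.2
eef_pos: [0.5377, 0.1059, 0.0983]
ee_rot: [[0.145, 0.989, 0.001], [0.989, -0.145, -0.0], [-0.0, 0.001, -1.0]]
force: [-1.6, -1.0, 3.6]
grip_width: 0.0002
```

```bash
python3 -m handwheel '[[0,0,-0.04,0,0,0],[0,0,-0.04,0,0,0]]'
```

```text
clock: 6.45
eef_pos: [0.5376, 0.1059, 0.0983]
ee_rot: [[0.145, 0.989, 0.001], [0.989, -0.145, -0.0], [-0.0, 0.001, -1.0]]
force: [-2.5, -1.3, 5.6]
grip_width: 0.0003
```

This one is rigid too, with 5.6 N at z = 0.0983. On to the next plate.

```bash
python3 -m handwheel '[[0,0,1,0,0,0],[0,0,2,0,0,0],[-0.6,-4,2,0,0,0],[-1.25,-8.5,2,0,0,0],[-1.25,-8.5,2,0,0,0],[-1.25,-8.5,1,0,0,0],[-1.25,-8.5,0.5,0,0,0],[-1.25,-8.5,0.3,0,0,0],[-1.25,-8.5,0.1,0,0,0],[-1.25,-8.5,0.1,0,0,0]]'
```

```text
clock: 7.7
eef_pos: [0.5252, 0.0211, 0.0992]
ee_rot: [[0.145, 0.989, 0.001], [0.989, -0.145, -0.0], [-0.0, 0.001, -1.0]]
force: [0.5, 0.2, 0.1]
grip_width: 0.0003
```

```bash
python3 -m handwheel '[[0,0,-0.07,0,0,0],[0,0,-0.07,0,0,0]]'
```

```text
clock: 7.95
eef_pos: [0.5252, 0.0211, 0.0985]
ee_rot: [[0.145, 0.989, 0.001], [0.989, -0.145, -0.0], [-0.0, 0.001, -1.0]]
force: [-0.3, 0.6, 0.4]
grip_width: 0.0004
```

```bash
python3 -m handwheel '[[0,0,-0.05,0,0,0],[0,0,-0.05,0,0,0]]'
```

```text
clock: 8.2
eef_pos: [0.5253, 0.0211, 0.0983]
ee_rot: [[0.145, 0.989, 0.001], [0.989, -0.145, -0.0], [-0.0, 0.001, -1.0]]
force: [-1.5, 0.9, 2.8]
grip_width: 0.0004
```

```bash
python3 -m handwheel '[[0,0,-0.05,0,0,0],[0,0,-0.05,0,0,0]]'
```

```text
clock: 8.45
eef_pos: [0.5253, 0.0211, 0.0983]
ee_rot: [[0.145, 0.989, 0.001], [0.989, -0.145, -0.0], [-0.0, 0.002, -1.0]]
force: [-3.8, 0.1, 6.9]
grip_width: 0.001
```

Rigid again. That leaves the last plate, and I'll feel it as well before pushing.

```bash
python3 -m handwheel '[[0,0,1,0,0,0],[0,0,2,0,0,0],[-0.6,-4,2,0,0,0],[-1.25,-8.5,2,0,0,0],[-1.25,-8.5,2,0,0,0],[-1.25,-8.5,1,0,0,0],[-1.25,-8.5,0.5,0,0,0],[-1.25,-8.5,0.3,0,0,0],[-1.25,-8.5,0.1,0,0,0],[-1.25,-8.5,0.1,0,0,0]]'
```

```text
clock: 9.7
eef_pos: [0.5128, -0.0637, 0.0992]
ee_rot: [[0.145, 0.989, 0.001], [0.989, -0.145, -0.0], [-0.0, 0.001, -1.0]]
force: [0.8, -0.4, -0.1]
grip_width: 0.0003
```

```bash
python3 -m handwheel '[[0,0,-0.1,0,0,0],[0,0,-0.1,0,0,0]]'
```

```text
clock: 9.95
eef_pos: [0.5129, -0.0637, 0.0983]
ee_rot: [[0.145, 0.989, 0.002], [0.989, -0.145, -0.0], [-0.0, 0.002, -1.0]]
force: [0.1, -0.3, 0.3]
grip_width: 0.0004
```

```bash
python3 -m handwheel '[[0,0,-0.07,0,0,0],[0,0,-0.07,0,0,0]]'
```

```text
clock: 10.2
eef_pos: [0.5129, -0.0637, 0.0982]
ee_rot: [[0.145, 0.989, 0.002], [0.989, -0.145, -0.0], [-0.0, 0.002, -1.0]]
force: [-3.8, 2.0, 6.8]
grip_width: 0.001
```

Unexpectedly, this one reads stiff as well. Before going on I'll look at the contact itself, using the moment and the pictures.

```bash

python3 - <<'E'
from plant import env
import cv2,numpy as np
for i in range(3):
    o=env.get_obs();print(o["clock"],np.round(o["eef_pos"],4),np.round(o["force"],2),np.round(o["moment"],3),np.round(o["joint_torque"],1))
    n=("scene","wrist","top")[i]
    im=env.get_image(n)["image"];cv2.imwrite(f"pics/{n}2.png",im)
    if n!="wrist":
        cr=im[130:260,130:330] if n=="top" else im[120:260,150:390]
        cv2.imwrite(f"pics/{n}2c.png",cv2.resize(cr,None,fx=3,fy=3,interpolation=2))
E
```

```text
10.2 [ 0.5129 -0.0637  0.0982] [-3.75  2.03  6.85] [0.212 0.657 0.015] [ -0.2 -41.3 -57.3  -0.1  -1.1   0. ]
10.25 [ 0.5129 -0.0637  0.0983] [-4.16  1.09  7.44] [ 0.132  0.719 -0.015] [ -0.2 -41.3 -57.3  -0.1  -1.1   0. ]
10.3 [ 0.5129 -0.0637  0.0982] [-2.61  0.16  6.52] [0.174 0.704 0.005] [ -0.2 -41.3 -57.3  -0.1  -1.1   0. ]
```

View pics/wrist2.png

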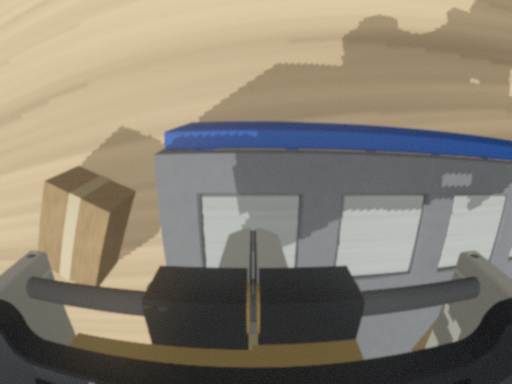

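View pics/scene2c.png

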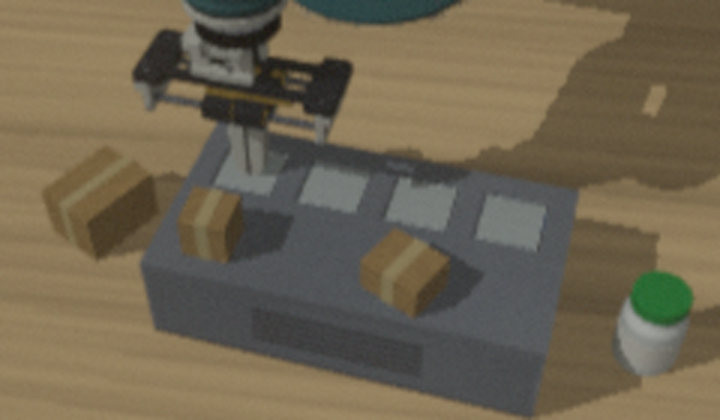

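View pics/top2c.png

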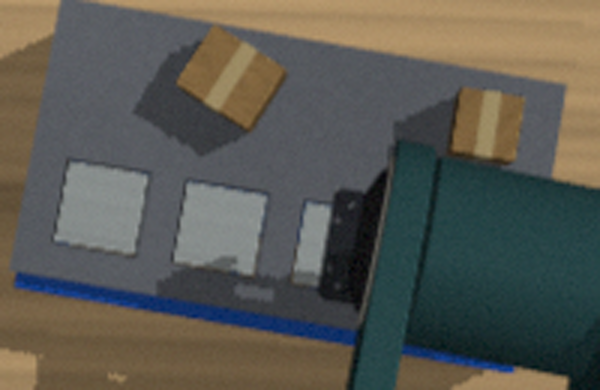

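The wrist view shows the tips at (253,232), well inside the plate (200–298 × 195–268). The moment/force ratio also puts the contact at the fingertips. So I'll hold the push a little longer here, in case the plate gives slowly.

```bash
python3 -m handwheel '[[0,0,-0.05,0,0,0],[0,0,-0.07,0,0,0],[0,0,-0.07,0,0,0],[0,0,-0.07,0,0,0],[0,0,-0.07,0,0,0],[0,0,-0.07,0,0,0]]'; python3 -c "
from plant import env
o=env.get_obs();print(o['eef_pos'],o['force'],o['grip_width'])"
```

```text
clock: 11.1
eef_pos: [0.5129, -0.0637, 0.0982]
ee_rot: [[0.145, 0.989, 0.002], [0.989, -0.145, -0.0], [-0.0, 0.002, -1.0]]
force: [-4.1, 0.9, 7.6]
grip_width: 0.0003
[ 0.51288703 -0.06371282  0.09822035] [-4.10873341  0.89708089  7.61700961] 0.0003394942699590506
```

Plate 4 is rigid: 7.6 N held for 0.9 s with no travel. The other three had only brief pushes, so I'll go back over them with longer ones.

```bash
python3 -m handwheel '[[0,0,1,0,0,0],[0,0,2,0,0,0],[0.6,4,2,0,0,0],[1.25,8.5,2,0,0,0],[1.25,8.5,2,0,0,0],[1.25,8.5,1,0,0,0],[1.25,8.5,0.5,0,0,0],[1.25,8.5,0.3,0,0,0],[1.25,8.5,0.1,0,0,0],[1.25,8.5,0.1,0,0,0]]'
```

```text
clock: 12.35
eef_pos: [0.5254, 0.0211, 0.0992]
ee_rot: [[0.145, 0.989, 0.002], [0.989, -0.145, -0.0], [-0.0, 0.002, -1.0]]
force: [-0.5, -0.5, -0.3]
grip_width: 0.0006
```

```bash
python3 -m handwheel '[[0,0,-0.1,0,0,0],[0,0,-0.12,0,0,0],[0,0,-0.14,0,0,0],[0,0,-0.15,0,0,0],[0,0,-0.15,0,0,0],[0,0,-0.15,0,0,0],[0,0,-0.15,0,0,0]]'
```

```text
clock: 13.22
eef_pos: [0.5255, 0.021, 0.0983]
ee_rot: [[0.145, 0.989, 0.002], [0.989, -0.145, -0.0], [-0.0, 0.002, -1.0]]
force: [-1.7, -1.0, 5.9]
grip_width: 0.0005
```

```bash
python3 -m handwheel '[[0,0,-0.06,0,0,0],[0,0,-0.07,0,0,0],[0,0,-0.07,0,0,0],[0,0,-0.07,0,0,0]]';python3 -m handwheel '[[0,0,1,0,0,0],[0,0,2,0,0,0],[0.6,4,2,0,0,0],[1.25,8.5,2,0,0,0],[1.25,8.5,2,0,0,0],[1.25,8.5,1,0,0,0],[1.25,8.5,0.5,0,0,0],[1.25,8.5,0.3,0,0,0],[1.25,8.5,0.1,0,0,0],[1.25,8.5,0.1,0,0,0]]'
```

```text
clock: 13.72
eef_pos: [0.5255, 0.021, 0.0982]
ee_rot: [[0.145, 0.989, 0.003], [0.989, -0.145, -0.001], [-0.0, 0.003, -1.0]]
force: [-4.3, -1.7, 8.1]
grip_width: 0.0004
clock: 14.98
eef_pos: [0.5381, 0.1058, 0.0992]
ee_rot: [[0.145, 0.989, 0.003], [0.989, -0.145, -0.001], [-0.0, 0.003, -1.0]]
force: [-0.6, 0.2, 0.0]
grip_width: 0.0006
```

```bash
python3 -m handwheel '[[0,0,-0.1,0,0,0],[0,0,-0.12,0,0,0],[0,0,-0.14,0,0,0],[0,0,-0.16,0,0,0],[0,0,-0.16,0,0,0],[0,0,-0.16,0,0,0],[0,0,-0.16,0,0,0]]'
```

```text
clock: 15.85
eef_pos: [0.5382, 0.1057, 0.0982]
ee_rot: [[0.145, 0.989, 0.003], [0.989, -0.145, -0.001], [-0.0, 0.003, -1.0]]
force: [-2.4, -2.1, 7.8]
grip_width: 0.0001
```

Plates 2 and 3 are rigid too, at about 8 N. Back to plate 1, with a firmer and longer push.

```bash
python3 -m handwheel '[[0,0,1,0,0,0],[0,0,2,0,0,0],[0.6,4,2,0,0,0],[1.25,8.5,2,0,0,0],[1.25,8.5,2,0,0,0],[1.25,8.5,1,0,0,0],[1.25,8.5,0.5,0,0,0],[1.25,8.5,0.3,0,0,0],[1.25,8.5,0.1,0,0,0],[1.25,8.5,0.1,0,0,0]]'
```

```text
clock: 17.1
eef_pos: [0.5507, 0.1906, 0.0993]
ee_rot: [[0.146, 0.989, 0.003], [0.989, -0.146, -0.001], [-0.0, 0.003, -1.0]]
force: [0.5, -0.1, 0.2]
grip_width: 0.0003
```

```bash
python3 -m handwheel '[[0,0,-0.1,0,0,0],[0,0,-0.12,0,0,0],[0,0,-0.14,0,0,0],[0,0,-0.16,0,0,0],[0,0,-0.16,0,0,0],[0,0,-0.16,0,0,0],[0,0,-0.16,0,0,0]]'
```

```text
clock: 17.98
eef_pos: [0.5507, 0.1906, 0.098]
ee_rot: [[0.146, 0.989, 0.003], [0.989, -0.146, -0.001], [-0.0, 0.003, -1.0]]
force: [-3.0, -0.8, 6.0]
grip_width: 0.0006
```

```bash
python3 -m handwheel '[[0,0,-0.06,0,0,0],[0,0,-0.08,0,0,0],[0,0,-0.09,0,0,0],[0,0,-0.09,0,0,0],[0,0,-0.09,0,0,0]]'
python3 - <<'E'
from plant import env
import cv2,numpy as np
o=env.get_obs();print(o["clock"],np.round(o["eef_pos"],4),np.round(o["force"],2),np.round(o["moment"],3))
d=env.get_image("wrist");cv2.imwrite("pics/wrist3.png",d["image"][150:384]);np.savez("wrist3.npz",**d)
im=d["image"][180:360,140:360];cv2.imwrite("pics/wrist3c.png",cv2.resize(im,None,fx=3.3,fy=3.3,interpolation=2))
d=env.get_image("scene");cv2.imwrite("pics/scene3c.png",cv2.resize(d["image"][130:230,260:390],None,fx=5,fy=5,interpolation=2))
E
```

```text
clock: 18.6
eef_pos: [0.5507, 0.1906, 0.0972]
ee_rot: [[0.146, 0.989, 0.003], [0.989, -0.146, -0.001], [-0.0, 0.003, -1.0]]
force: [-3.0, -1.0, 5.1]
grip_width: 0.0008
18.6 [0.5507 0.1906 0.0972] [-3.01 -1.04  5.15] [-0.157  0.532  0.004]
```

View pics/wrist3c.png

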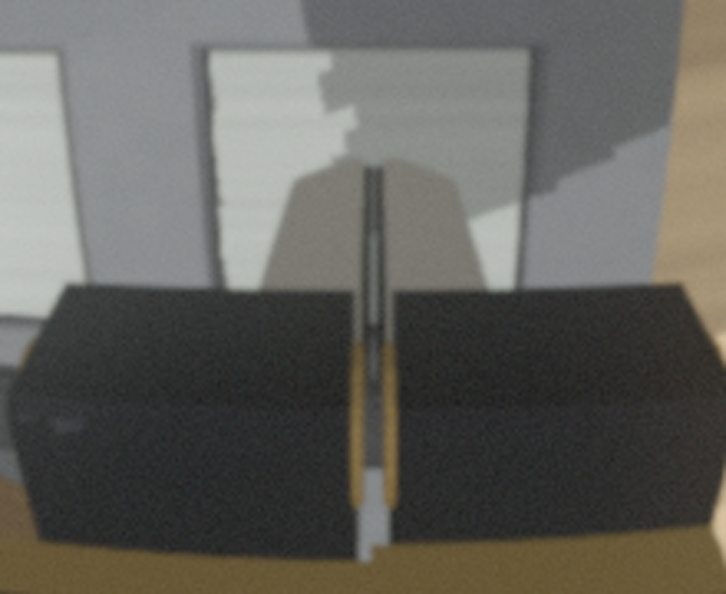

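View pics/scene3c.png

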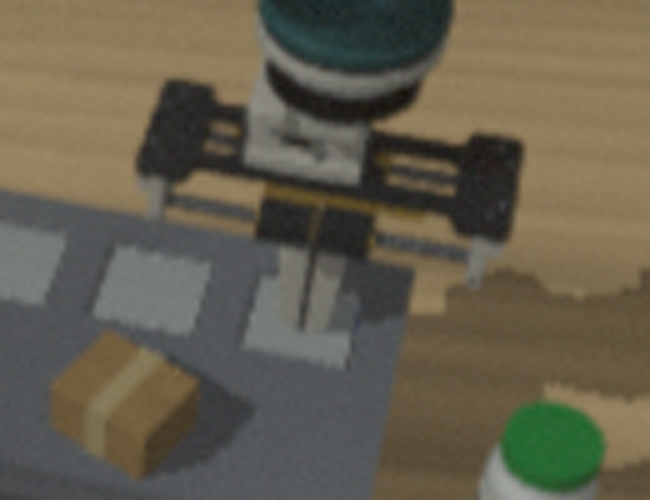

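It gave: plate 1 went down to z = 0.0972 while the force fell to 5.1 N, so it is the catch. The views show the closed tips inside its opening. I'll keep pushing.

```bash
python3 -m handwheel '[[0,0,-0.1,0,0,0],[0,0,-0.15,0,0,0],[0,0,-0.2,0,0,0],[0,0,-0.2,0,0,0]]'
```

```text
clock: 19.2
eef_pos: [0.5507, 0.1906, 0.0951]
ee_rot: [[0.146, 0.989, 0.003], [0.989, -0.146, -0.001], [-0.0, 0.003, -1.0]]
force: [-1.4, -0.1, 3.9]
grip_width: 0.0
```

```bash
python3 -m handwheel '[[0,0,-0.1,0,0,0],[0,0,-0.15,0,0,0],[0,0,-0.2,0,0,0],[0,0,-0.23,0,0,0],[0,0,-0.23,0,0,0]]'
python3 - <<'E'
from plant import env
import cv2
d=env.get_image("scene");cv2.imwrite("pics/scene4.png",d["image"])
d=env.get_image("top");cv2.imwrite("pics/top4.png",d["image"])
E
```

```text
clock: 19.82
eef_pos: [0.5508, 0.1906, 0.0928]
ee_rot: [[0.146, 0.989, 0.003], [0.989, -0.146, -0.001], [-0.0, 0.003, -1.0]]
force: [-0.2, -1.6, 4.6]
grip_width: 0.0005
```

View pics/top4.png

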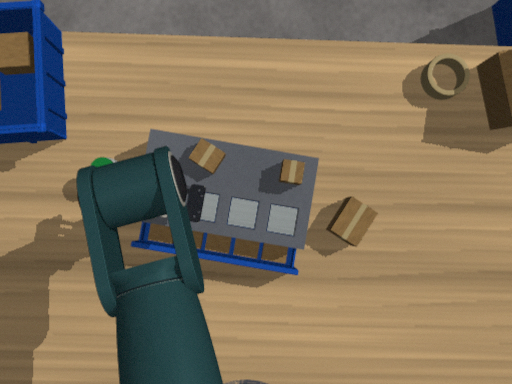

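The drawer is out: its blue front now runs from (137,245) to (295,268). Next I'll lift straight up and move clear.

```bash
python3 -m handwheel '[[0,0,0.5,0,0,0],[0,0,1.5,0,0,0],[0,0,4,0,0,0],[0,0,8,0,0,0],[0,0,13,0,0,0],[0,0,17,0,0,0],[-4,4,17,0,0,0],[-8,9,17,0,0,0],[-12,14,17,0,0,0],[-16,19,17,0,0,0],[-20,24,17,0,0,0],[-20,24,17,0,0,0]]'
python3 - <<'E'
from plant import env
from h import *
import cv2
o=env.get_obs();print(o["clock"],o["force"],np.abs(o["joint_vel"]).max())
d=env.get_image("scene");cv2.imwrite("pics/scene5.png",d["image"])
d=env.get_image("top");cv2.imwrite("pics/top5.png",d["image"])
hsv=cv2.cvtColor(d["image"],cv2.COLOR_BGR2HSV)
for nm,mm,z in (("cap",(hsv[...,0]>45)&(hsv[...,0]<80)&(hsv[...,1]>100),.09),("brown",(hsv[...,0]<25)&(hsv[...,1]>60)&(d["z_map"]<1.06)&(d["z_map"]>0),.1)):
    for c in cv2.findContours(mm.astype(np.uint8),cv2.RETR_EXTERNAL,cv2.CHAIN_APPROX_NONE)[0]:
        if cv2.contourArea(c)>200:
            (x,y),s,a=cv2.minAreaRect(c);print(nm,x,y,s,cast(d,x,y,z).round(3))
# drawer front line vs before
d0=dict(np.load("top0.npz"))
for q in (d0,d):
    h=cv2.cvtColor(q["image"],cv2.COLOR_BGR2HSV);m=(h[...,0]>100)&(h[...,0]<130)&(h[...,1]>120)
    col=240;r=np.where(m[150:320,col])[0]+150;print(r.min(),r.max(),cast(q,col,r.max(),.09).round(4))
E
```

```text
clock: 21.42
eef_pos: [0.3482, 0.4328, 0.2632]
ee_rot: [[0.141, 0.99, 0.003], [0.99, -0.141, -0.0], [0.0, 0.003, -1.0]]
force: [1.0, 0.5, 0.1]
grip_width: 0.0002
21.425 [0.95709951 0.48760295 0.07112644] 2.0791827629459925
cap 102.29999542236328 169.09999084472656 (24.66576385498047, 23.400854110717773) [0.611 0.325 0.09 ]
brown 291.5135498046875 171.41893005371094 (22.851459503173828, 23.344655990600586) [ 0.616 -0.084  0.1  ]
brown 206.66175842285156 155.1029510498047 (30.678600311279297, 25.539934158325195) [0.646 0.1   0.1  ]
brown 16.5 52.5 (41.0, 33.0) [0.858 0.519 0.1  ]
239 243 [0.4593 0.0234 0.09  ]
257 264 [0.4146 0.0222 0.09  ]
```

View pics/top5.png

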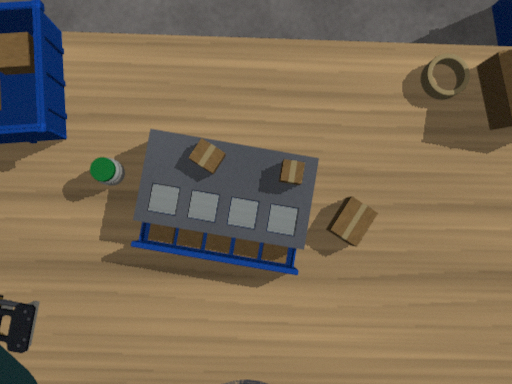

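View pics/scene5.png

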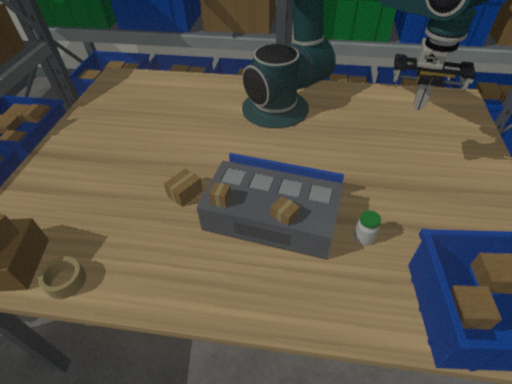

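The drawer is out about 45 mm, the cartons and jar are where they were, and the hand is clear. Handing in.

```bash
python3 -c "
from plant import env
print(env.finish_job())"
```

```text
the job is handed in; nothing more can be done
None
```

The drawer is open. The catch was the plate at cabinet y = +129 mm, the one nearest the jar. I pushed it in about 5 mm, the drawer sprang out by itself, and I took the hand away before handing in at about 21.5 s.

**Last checks:**
- **Drawer:** the top view shows the front about 45 mm further out than at the start.
- **Cartons and jar:** the two cartons on top and the jar measured within 1 mm of where they started. Carton_c I only compared by eye, and it looks unmoved.
- **Hand:** it is clear of everything, and the force reading was about 1 N or less, close to the sensor's noise.

**What disagreed:**
- **First round missed the catch:** all four plates seemed rigid at about 6–7 N, including the catch. I went over them again with longer, firmer pushes, and the three fixed plates read up to about 8 N.
- **Catch stiffer than described:** it held at about 6 N, not the 2 N stated, and gave only on a slightly deeper push. It then travelled at about 4–5 N. I don't know why; the sideways drag of about 3 N at the fingertips may have played a part.
- **Camera disagreement:** the scene camera put the plates 8–9 mm further back than the top camera in x. I used the top camera, and the wrist view confirmed the fingertips were well inside the plates.

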